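# Load a tongued sample board into the spring holder

### The arm

A 7-joint arm with a two-finger parallel gripper is mounted at the origin on a cart in front of the work surface, level with it; the furniture and walls round the work are solid. World frame = base frame: x ahead of the robot, y to its left, z up, the work surface at z = 0. Lengths are in m, angles in degrees, forces in N, time in s.
With the tool pointing down it reaches from about 0.35 to 0.9 m from the base axis. Payload 7.2 kg.
Tool frame: the origin (TCP) lies at the very end of the fingers, on their centre line; the grasp point (between the pads) lies 19 mm behind it; z points along the fingers, y is the line along which they close (so a half turn about z gives the same grasp; the last joint's range is limited). The gripper opens to 88 mm and grips with 3 to 60 N. Pads are 20 mm wide; open, the fingers measure 115 mm over their backs; the gripper's body (75 mm by 178 mm) begins 61 mm behind the grasp point.
Start: joints at [-70.371, 23.554, -0.728, 91.456, 0.321, 64.991, -4.71], TCP at [0.25, 0.573, 0.185] pointing down, gripper open.
Joint ranges: [-169.25, 169.25], [-16.82, 113.86], [-84.01, 82.57], [7.8, 145.47], [-59.2, 239.2], [7.22, 106.19], [-163.78, 163.78]. Speed limits (degrees/s): [136.94, 136.94, 172.46, 172.46, 180, 180, 180].

### API

Orientations are given as a 3x3 rotation matrix whose columns are the frame's x, y, z axes.
In Python, from plant import robot gives the robot as it stands.
- The arm moves only by the tool drive_tool, never from a script. Its argument "motion" is a list of rows, each a list of 2 entries, a list of its own where there are three numbers: the shift along the tool's x, y, z scaled (see below), then the turn, a rotation vector about the tool's x, y, z scaled (see below). In form: [[[tx, ty, tz], [rx, ry, rz]], ...]. A call has 1 to 5 rows; each row shifts and turns the commanded pose from where the row before left it, along the tool's axes as they then stand; what a row does not reach is not made up. The controller multiplies each number of a shift by 25 mm and each number of a turn by 0.08 rad. A row lasts 1/12 s, in which the tool goes at most 41.7 mm and 7.16 degrees, less where a joint would pass 70% of its speed; a pose out of reach is approached as far as the arm can. A call with a number of a shift or a turn outside -1 to 1 is refused whole. A call with a gripper value outside its range is refused whole. "claw" is the opening in per cent of the stroke, from 0 (shut) to 100 (fully open), set as the call begins (left out, the last holds). The fingers move at their own pace and stop on an object; "force" is the grip in N (left out, the last holds). Time passes only in rows, so rows that do not move let the fingers close. It gives the time, the measured TCP pose, the force, the opening and the grip force at its end, in the units of the state.
- robot.read_state(): the state, without advancing time (a new reading comes with each control period).
- robot.read_camera(name): name is "side" or "top" or "wrist"; returns a dict with "pixels" (480x640x3 uint8, blue, green, red), "intrinsics" (3x3 intrinsics, pixels), "k1" (the pictures are not rectified: a ray, as slopes to the right and down, at radius r is drawn at 1 + k1 r^2 times it, then the intrinsics apply), "R" (3x3) and "t" (3): a world point X has camera coordinates R X + t. Camera axes: x right, y down, z forward; pixel columns grow to the right and rows downward; lengths in m; the calibration is good to about 2 mm. A picture is of the moment at which its call begins. There is no depth.
- robot.hand_in(): hands the job in; it is judged then, once.
The state is a dict: "time_s": time; "joints": joint angles; "qd": joint speeds; "effort": joint torques, N m; "position": TCP position; "ee_rot": TCP orientation; "force": force on the tool from outside, world axes, zero at the start; "torque": the same for the moment, N m; "finger_gap": opening from 0.0 (shut) to 1.0 (fully open); "grip_force": force on a finger pad.
Only numpy, scipy, OpenCV 4.12 (cv2) and the standard library are available. Lean on these libraries where they do the work, as an engineer would, in place of code of your own. Each camera call takes 0.05 s, during which the arm holds its last target. There are 200 camera calls.

### The job

Load the tongued wooden sample board into the spring holder for measuring: with its front end raised, feel the tongue into the groove of the sprung jaw and push the jaw back, then lower the board flat behind the front fence and let go, so that the jaw clamps it down on the bed, same face up. Go gently (never more than 30 N between board and holder, all their contacts added up), and leave the other loose things where they are.

Things in the scene. Friction and masses are not known exactly. Their poses are not given: they have to be found in the camera images.
- board_mid (a point): Centre (half-way up) of the body of the loose pale wooden board, 108 (x) x 60 (y) x 18 (z) mm; z up. A tongue 46 mm wide and 8 mm thick, half-way up, sticks out 12 mm from its +x end (tip 66 mm from this point). 105 to 210 g. It starts flat on the bench, face up. Loaded, its tongue points to the holder's +x, this point 27 mm above the bench at x = c - 3 mm (see holder).
- holder: Metal board holder screwed to the bench; origin at its underside on the bench; x towards the grooved jaw, z up. Base plate 210 x 90 x 8 mm, x from -95 to +115 mm. On it a carriage (bed, fence, sprung jaw) is clamped up to 20 mm either way along x: its offset c is NOT reported and must be felt or seen; the points below are given for c = 0. Bed 50 mm wide, top 18 mm above the bench.
- fence_nominal (a point): Top middle of the front fence's inner face if c were 0 (true x: c more), at holder x = -57, z = 25 mm. The fence is 46 mm wide, 9 mm thick and rises 7 mm above the bed. Fence to groove back wall is 117 mm with the jaw at rest; the board with tongue is 120 mm long, so the jaw must be pushed back at least 4 mm (5 N) before the board's front (-x) end can come down behind the fence.
- groove_nominal (a point): Middle of the groove's back wall if c were 0 and the jaw at rest, at holder x = 60, z = 26 mm. The groove opens towards the fence (-x), is 54 mm wide between closed ends, its floor level with the bed; its upper lip reaches 9 mm out from the wall, underside 17 mm and top 23 mm above the bed. Jaw 66 mm wide. A board tilt of 12 degrees, front end up, far lower edge 1 to 3 mm over the bed, suits it.
- jaw_nominal (a point): Top middle of the sprung jaw if c were 0, at holder x = 60, z = 41 mm. The jaw slides back (+x) at most 8 mm on damped springs (0.6 N per 10 mm/s): 1 N starts it, then 1 N per mm, 9 N at the stop, rigid beyond. A push of 6 to 7 N (5 to 6 mm) is right. Once the board is down and let go, the jaw presses it against the fence with about 4 N.
- spray_cap: Blue round cap, 50 mm across, 30 mm high, loose; origin at the centre of its underside. Bystander.
- tape_roll: Roll of masking tape lying flat, 68 mm across, 19 mm high, loose; origin at the centre of its underside. Bystander.
- vial_a: White round pot with lid, 34 mm across, 28 mm high, loose; origin at the centre of its underside. Bystander.
Mind the look-alikes: they are no part of the job. There is more than one size of the part that bears board_mid; the job needs the larger.

How it is judged:
By the outcome, as a careful person would: the job done as asked, in the order asked, and still so for the second after the job is handed in, with the robot touching nothing.
It also fails if it takes over 72 s, if anything falls off the work surface, if the arm or the gripper's body presses on something with over 40 N, if the wrist force passes 120 N, or if a joint passes its speed limit or range.

## Working session

There is one attempt and no reset: what is moved stays moved. The work goes in short steps, Python scripts to look and compute and a tool call to move; the robot and the scene stay as the last step left them, time stands still between calls to the robot, and variables do not carry over. Pictures are saved under pics/ and viewed, at most 10 in all, crops included, and the job is handed in when it is done.

Besides the shell and the picture viewer there is one more tool, called after ">>>" by a JSON object that holds its "op" and its "data", one argument or row to a line. drive_tool: Moves the arm, as the interface text tells. Its arguments: {"type":"object","properties":{"motion":{"type":"array"},"claw":{"type":"number"},"force":{"type":"number"}},"required":["motion"]}

```bash
ls; mkdir -p pics
cat > h.py <<'E'
import numpy as np, cv2, pickle
from plant import robot
def snap(n):
    c=robot.read_camera(n); pickle.dump(c,open(f'pics/{n}.pkl','wb')); return c
def load(n): return pickle.load(open(f'pics/{n}.pkl','rb'))
def pix(c,u,v,z):
    K=np.array(c['intrinsics']);k=float(c['k1']);R=np.array(c['R']);t=np.array(c['t'])
    d=cv2.undistortPoints(np.array([[[u,v]]],float),K,np.array([k,0,0,0,0.]))[0,0]
    o=-R.T@t; r=R.T@np.array([d[0],d[1],1]); return o+r*(z-o[2])/r[2]
def proj(c,X):
    K=np.array(c['intrinsics']);R=np.array(c['R']);t=np.array(c['t'])
    return cv2.projectPoints(np.array(X,float).reshape(-1,1,3),cv2.Rodrigues(R)[0],t.astype(float),K,np.array([float(c['k1']),0,0,0,0.]))[0][:,0]
E
python3 - <<'E'
from h import *
for n in ('top','side'):
    c=snap(n); cv2.imwrite(f'pics/{n}0.png',c['pixels']); print(n,np.array(c['intrinsics'])[0,0],-np.array(c['R']).T@c['t'],c['k1'])
s=robot.read_state();print(s)
E
```

```text
pics
top 458.875582785323 [ 0.42458609 -0.08007942  1.11443664] -0.08055843396048265
side 535.7474216102114 [1.12652048 0.12950655 0.85321092] 0.008931699929317501
{'time_s': 0.1, 'joints': array([-70.37126845,  23.59511471,  -0.72909868,  91.49810068,
         0.32211324,  64.9911656 ,  -4.70896751]), 'qd': array([-0.08909211, -0.06679785,  0.04794015, -0.0986175 , -0.10811931,
        0.07894207,  0.09910027]), 'effort': array([ 2.77749532e-03, -5.89101970e+01,  6.43981565e-01, -2.91711098e+01,
       -5.37570252e-02,  1.46313175e-02,  2.93342430e-05]), 'position': array([0.24941769, 0.57252361, 0.18430486]), 'ee_rot': array([[-9.16830614e-01,  3.99276106e-01, -4.65531455e-04],
       [ 3.99276360e-01,  9.16829613e-01, -1.35945551e-03],
       [-1.15985078e-04, -1.43226613e-03, -9.99998968e-01]]), 'force': array([ 0.8614571 , -0.41482825,  0.16011475]), 'torque': array([ 0.00549446, -0.07154765,  0.02731296]), 'grip_force': 0.0, 'finger_gap': 1.00206643851465}
```

View pics/top0.png

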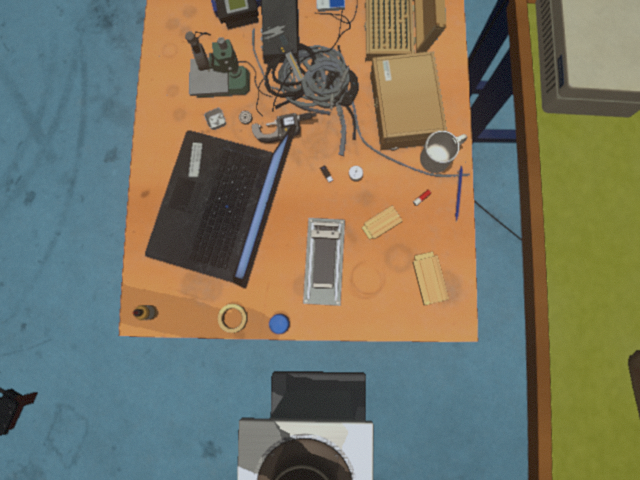

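View pics/side0.png

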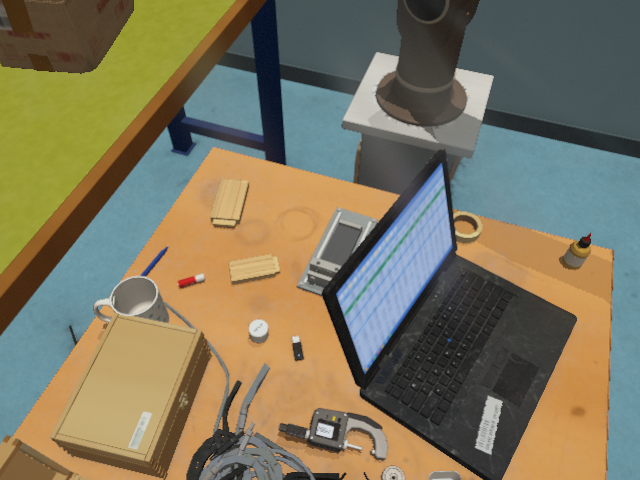

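The top view shows two pale boards at (430,278), the larger, and (382,222), the smaller. The holder is at (324,262) with its jaw end at the top, around (326,228). The cap is at (279,324), the tape at (232,319) and the white pot at (356,172). I'll check the choice in an enlarged crop.

Run:
```python
from h import *
c=load('top')
im=c['pixels'][205:315,295:455]; cv2.imwrite('pics/crop1.png',cv2.resize(im,None,fx=5,fy=5,interpolation=cv2.INTER_CUBIC))
print(proj(c,[[.25,.573,.185],[0,0,0],[.5,0,0],[.5,-.2,0],[.4,.1,0]]))
for p in [(430,278),(382,222)]: print(pix(c,*p,.018))
print(pix(c,324,262,.01))
```

```text
[[ 25.92571147 383.47004653]
 [303.59092815 486.95513265]
 [306.8256453  274.05454694]
 [389.2063731  274.79816977]
 [264.86660298 314.93579208]]
[ 0.49187447 -0.29531832  0.018     ]
[ 0.62657    -0.18149018  0.018     ]
[ 0.52888138 -0.04180479  0.01      ]
```

View pics/crop1.png

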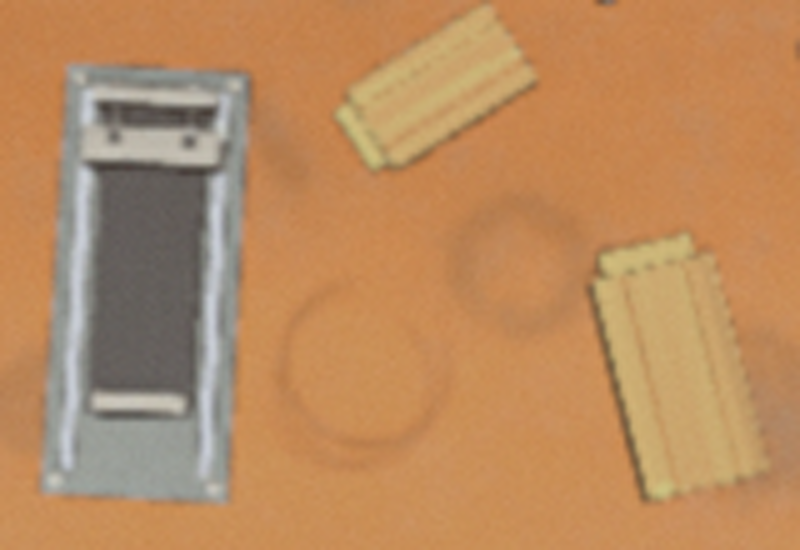

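The larger board, at crop (680,370) and full-frame (430,278), is the target: its tongue is at the top end. The look-alike is the smaller board at (382,222). The holder's jaw is at crop (152,130) and its fence at (138,403).

Run:
```python
from h import *
c=load('top'); f=lambda u,v,z: pix(c,295+u/5,205+v/5,z)
P=lambda n,a: print(n,np.round(a*1000,1))
b=[f(595,280,.018),f(712,253,.018),f(770,470,.018),f(648,497,.009)]
for x in b:P('board',x)
P('tongueL',f(597,250,.013));P('tongueR',f(690,235,.013))
pl=[f(68,65,.008),f(250,72,.008),f(228,502,.008),f(42,492,.008)]
for x in pl:P('plate',x)
for q in range(4): print(np.linalg.norm(pl[q]-pl[q-1]),np.linalg.norm(b[q]-b[q-1]))
P('fenceL',f(92,395,.025));P('fenceR',f(187,398,.025)); P('lip',f(152,162,.041)); P('jawtopback',f(155,127,.041))
P('cap',pix(c,279,324,.03));P('tape',pix(c,232,319,.019));P('pot',pix(c,356,172,.028))
s=robot.read_state(); print(s['ee_rot'])
```

```text
board [ 532.3 -257.6   18. ]
board [ 545.7 -314.1   18. ]
board [ 442.4 -339.8   18. ]
board [ 429.3 -283.2    9. ]
tongueL [ 547.3 -259.6   13. ]
tongueR [ 554.9 -304.7   13. ]
plate [637.2  -2.6   8. ]
plate [634.3 -91.9   8. ]
plate [425.2 -82.7   8. ]
plate [428.9   6.5   8. ]
0.20845714795212908 0.10648652622054235
0.08942242172158721 0.05798918058473222
0.20925427728496257 0.10650747037908857
0.08928030201368456 0.05873302191230672
fenceL [474.9 -17.8  25. ]
fenceR [473.9 -62.9  25. ]
lip [584.4 -45.5  41. ]
jawtopback [601.2 -46.7  41. ]
cap [380.1  61.3  30. ]
tape [389.5 175.6  19. ]
pot [ 748.5 -118.    28. ]
[[-9.16830614e-01  3.99276106e-01 -4.65531455e-04]
 [ 3.99276360e-01  9.16829613e-01 -1.35945551e-03]
 [-1.15985078e-04 -1.43226613e-03 -9.99998968e-01]]
```

Measured sizes agree with the given ones. The board is near (0.488,-0.299) at yaw about 14°, the holder origin is near (0.521,-0.042) at yaw about -2.5°, and c is roughly +10 mm. I'll raise the tool and swing over.

>>> {"op": "drive_tool", "data": {
  "motion": [
    [[0,0,-1],[0,0,0]],
    [[0,0,-1],[0,0,0]],
    [[0,0,-1],[0,0,0]],
    [[0,0,-1],[0,0,0]],
    [[0,0,-1],[0,0,0]]
  ],
  "claw": 100
}}

```text
time_s: 0.52
position: [0.2495, 0.5726, 0.3108]
ee_rot: [[-0.917, 0.399, -0.0], [0.399, 0.917, -0.001], [-0.0, -0.001, -1.0]]
force: [-0.2, 0.1, 0.4]
finger_gap: 1.002
grip_force: 0.0
```

>>> {"op": "drive_tool", "data": {
  "motion": [
    [[-0.8,-1,0],[0,0,0]],
    [[-0.8,-1,0],[0,0,0]],
    [[-0.8,-1,0],[0,0,0]],
    [[-0.8,-1,0],[0,0,0]],
    [[-0.8,-1,0],[0,0,0]]
  ]
}}

```text
time_s: 0.93
position: [0.2914, 0.4167, 0.3096]
ee_rot: [[-0.917, 0.399, -0.0], [0.399, 0.917, -0.001], [0.0, -0.001, -1.0]]
force: [1.3, -0.7, 0.0]
finger_gap: 1.0
grip_force: 0.0
```

>>> {"op": "drive_tool", "data": {
  "motion": [
    [[-0.8,-1,0],[0,0,0]],
    [[-0.8,-1,0],[0,0,0]],
    [[-0.8,-1,0],[0,0,0]],
    [[-0.8,-1,0],[0,0,0]],
    [[-0.8,-1,0],[0,0,0]]
  ]
}}

```text
time_s: 1.35
position: [0.3331, 0.2622, 0.3098]
ee_rot: [[-0.917, 0.399, -0.0], [0.399, 0.917, -0.0], [0.0, -0.0, -1.0]]
force: [0.7, 0.7, 0.1]
finger_gap: 0.997
grip_force: 0.0
```

>>> {"op": "drive_tool", "data": {
  "motion": [
    [[-0.8,-1,0],[0,0,0]],
    [[-0.8,-1,0],[0,0,0]],
    [[-0.8,-1,0],[0,0,0]],
    [[-0.8,-1,0],[0,0,0]],
    [[-0.8,-1,0],[0,0,0]]
  ]
}}

```text
time_s: 1.77
position: [0.3748, 0.1077, 0.3099]
ee_rot: [[-0.917, 0.399, -0.0], [0.399, 0.917, 0.0], [0.0, 0.0, -1.0]]
force: [0.8, -0.2, 0.1]
finger_gap: 1.0
grip_force: 0.0
```

>>> {"op": "drive_tool", "data": {
  "motion": [
    [[-0.8,-1,0],[0,0,-1]],
    [[-0.8,-1,0],[0,0,0]],
    [[-0.8,-1,0],[0,0,0]],
    [[-0.8,-1,0],[0,0,0]],
    [[-1,-1,0],[0,0,0]]
  ]
}}

```text
time_s: 2.18
position: [0.4307, -0.0451, 0.3101]
ee_rot: [[-0.946, 0.324, 0.0], [0.324, 0.946, 0.001], [0.0, 0.001, -1.0]]
force: [1.4, 0.4, -0.8]
finger_gap: 0.996
grip_force: 0.0
```

>>> {"op": "drive_tool", "data": {
  "motion": [
    [[-1,0.2,0],[0,0,-1]],
    [[-1,0.2,0],[0,0,-1]],
    [[-1,0,0],[0,0,-1]],
    [[0,0,0],[0,0,-1]],
    [[0,0,0],[0,0,-1]]
  ]
}}

```text
time_s: 2.6
position: [0.5071, -0.0529, 0.309]
ee_rot: [[-0.997, -0.072, -0.002], [-0.072, 0.997, -0.002], [0.002, -0.002, -1.0]]
force: [-1.0, -1.0, -0.2]
finger_gap: 0.999
grip_force: 0.0
```

Run:
```python
from h import *
c=snap('wrist'); cv2.imwrite('pics/w1.png',c['pixels']); s=robot.read_state(); print(s['position'],s['ee_rot'],s['joints']); print(-np.array(c['R']).T@c['t'],c['R'])
```

```text
[ 0.50663782 -0.05290485  0.30916459] [[-0.99693652 -0.0781933  -0.00183646]
 [-0.07819105  0.99693758 -0.0012701 ]
 [ 0.00193015 -0.00112261 -0.99999751]] [-33.1933207    7.22723441  38.27605958  98.29280304  -4.51958444
  76.16247427 100.43606916]
[ 0.42800249 -0.05801878  0.50923657] [[-7.36328484e-02  9.97285236e-01 -6.01927228e-04]
 [ 9.56603753e-01  7.07998046e-02  2.82659952e-01]
 [ 2.81935213e-01  2.02372515e-02 -9.59219990e-01]]
```

View pics/w1.png

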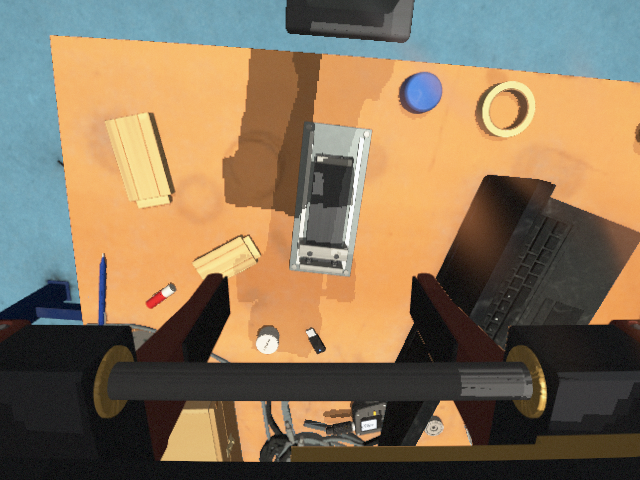

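The wrist view shows the holder at (330,200), jaw at (322,255) and fence at (330,157). The large board is at (140,160) with its tongue at (155,203). I'll enlarge both.

Run:
```python
from h import *
p=load('wrist')['pixels']; s=3.5
a=cv2.resize(p[115:285,285:380],None,fx=s,fy=s,interpolation=cv2.INTER_CUBIC)
b=cv2.resize(p[100:270,95:185],None,fx=s,fy=s,interpolation=cv2.INTER_CUBIC)
im=np.hstack([a,b]);im=np.clip(im.astype(float)*1.5,0,255).astype(np.uint8);print(a.shape,im.shape);cv2.imwrite('pics/w1c.png',im)
```

```text
(595, 332, 3) (595, 647, 3)
```

View pics/w1c.png

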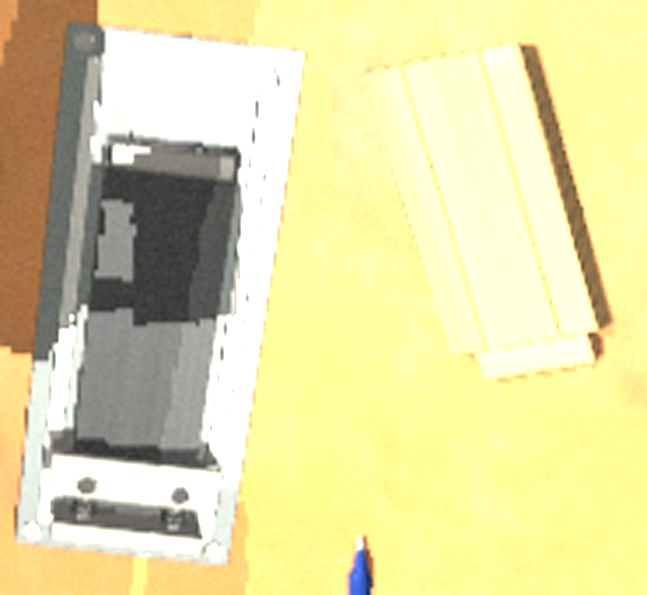

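Run:
```python
from h import *
c=load('wrist'); f=lambda u,v,z: pix(c,285+u/3.5,115+v/3.5,z)
g=lambda u,v,z: pix(c,95+(u-332)/3.5,100+v/3.5,z)
pl=np.array([f(20,542,.008),f(227,563,.008),f(303,52,.008),f(68,22,.008)])
print('plate',np.round(pl*1e3,1))
x=(pl[0]+pl[1]-pl[2]-pl[3]); yaw=np.arctan2(x[1],x[0]); print('len',np.linalg.norm(x)/2,np.linalg.norm(pl[0]-pl[1]),np.linalg.norm(pl[2]-pl[3]),'yaw',np.degrees(yaw))
R=np.array([[np.cos(yaw),-np.sin(yaw)],[np.sin(yaw),np.cos(yaw)]]); o=pl.mean(0)[:2]-R@[.010,0]; print('origin',o)
for n,p in dict(fL=f(107,165,.025),fR=f(237,181,.025),lipR=f(55,455,.041),lipL=f(217,469,.041),bed1=f(78,440,.018)).items(): print(n,np.round(R.T@(p[:2]-o)*1e3,1))
b=np.array([g(452,353,.018),g(598,328,.018),g(522,44,.018),g(372,71,.018)]);print('board',np.round(b*1e3,1),b.mean(0))
for i,j in((0,1),(1,2),(2,3),(3,0)): print(np.linalg.norm(b[i]-b[j]))
x=b[0]+b[1]-b[2]-b[3];print('yaw',np.degrees(np.arctan2(x[1],x[0])), 'tip',g(487,380,.013),g(595,365,.013))
```

```text
plate [[631.6 -85.5   8. ]
 [634.6   1.5   8. ]
 [427.3  10.    8. ]
 [423.  -78.5   8. ]]
len 0.20807574112782296 0.08699768322749755 0.08853180991144163 yaw -2.141692055736528
origin [ 0.51912756 -0.03776009]
fL [-45.4 -24.1]
fR [-44.9  24.5]
lipR [ 63.7 -32.1]
lipL [62.5 30.1]
bed1 [ 64. -24.]
board [[ 543.4 -309.8   18. ]
 [ 529.5 -252.1   18. ]
 [ 426.2 -276.3   18. ]
 [ 439.4 -332.6   18. ]] [ 0.48461577 -0.29272559  0.018     ]
0.05934152086782678
0.10602598927446702
0.057748356481943215
0.1065110642259685
yaw 12.766279669973317 tip [ 0.55451194 -0.2991432   0.013     ] [ 0.54535009 -0.25587237  0.013     ]
```

Both cameras agree that the board lies (-34,-256) mm from the holder, and c is about +12. They differ by a few mm in absolute position, so I'll use the mean and recheck at the board.

>>> {"op": "drive_tool", "data": {
  "motion": [
    [[0.16,-0.96,0],[0,0,0]],
    [[0.16,-0.96,0],[0,0,0]],
    [[0.16,-0.96,0],[0,0,0]],
    [[0.16,-0.96,0],[0,0,0]],
    [[0.16,-0.96,0],[0,0,0]]
  ]
}}

```text
time_s: 3.07
position: [0.4944, -0.1747, 0.31]
ee_rot: [[-0.998, -0.067, 0.0], [-0.067, 0.998, 0.001], [-0.0, 0.0, -1.0]]
force: [0.1, 0.3, 0.1]
finger_gap: 1.001
grip_force: 0.0
```

>>> {"op": "drive_tool", "data": {
  "motion": [
    [[0.16,-0.96,0],[0,0,0]],
    [[0.16,-0.96,0],[0,0,0]],
    [[0.16,-0.96,0],[0,0,0]],
    [[0.16,-0.96,0],[0,0,0]],
    [[0.16,-0.96,0],[0,0,-0.98]]
  ]
}}

```text
time_s: 3.48
position: [0.4828, -0.2957, 0.3099]
ee_rot: [[-0.99, -0.144, -0.0], [-0.144, 0.99, 0.001], [0.0, 0.001, -1.0]]
force: [0.1, 0.2, -0.3]
finger_gap: 1.004
grip_force: 0.0
```

>>> {"op": "drive_tool", "data": {
  "motion": [
    [[0,0,1],[0,0,-0.98]],
    [[0,0,1],[0,0,0]],
    [[0,0,1],[0,0,0]],
    [[0,0,1],[0,0,0]],
    [[0,0,1],[0,0,0]]
  ]
}}

```text
time_s: 3.9
position: [0.4829, -0.2946, 0.1839]
ee_rot: [[-0.975, -0.222, 0.0], [-0.222, 0.975, 0.0], [-0.0, 0.0, -1.0]]
force: [0.0, -0.3, 0.5]
finger_gap: 0.998
grip_force: 0.0
```

>>> {"op": "drive_tool", "data": {
  "motion": [
    [[0,0,1],[0,0,0]],
    [[0,0,1],[0,0,0]],
    [[0,0,1],[0,0,0]],
    [[0,0,0],[0,0,0]],
    [[0,0,0],[0,0,0]]
  ]
}}

```text
time_s: 4.32
position: [0.4823, -0.2945, 0.1095]
ee_rot: [[-0.975, -0.223, -0.003], [-0.223, 0.975, 0.001], [0.002, 0.001, -1.0]]
force: [-0.2, -0.8, 1.1]
finger_gap: 1.001
grip_force: 0.0
```

Run:
```python
from h import *
c=snap('wrist'); t=snap('side');s=robot.read_state(); print(s['position'],s['ee_rot'],s['force'])
im=np.hstack([cv2.resize(c['pixels'][90:330,180:470],None,fx=1.6,fy=1.6),cv2.resize(t['pixels'][150:270,190:275],None,fx=3.2,fy=3.2)])
print(im.shape);cv2.imwrite('pics/w2.png',im)
```

```text
[ 0.4838088  -0.29552445  0.11147985] [[-9.74774453e-01 -2.23187701e-01  1.42008901e-03]
 [-2.23188963e-01  9.74774869e-01 -8.01123001e-04]
 [-1.20546628e-03 -1.09786243e-03 -9.99998671e-01]] [-0.40518194 -0.39358262  0.35329773]
(384, 736, 3)
```

View pics/w2.png

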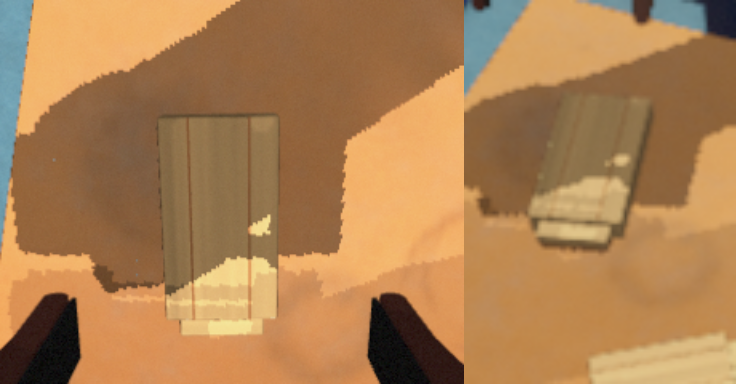

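In the wrist crop the board corners are at (159,117), (279,115), (277,318) and (166,320), with the tongue tip at y=335, midway between the fingers. In the side crop the top corners are about (567,95), (651,100), (622,222) and (532,214).

Run:
```python
from h import *
c=load('wrist'); f=lambda u,v,z: pix(c,180+u/1.6,90+v/1.6,z)
t=load('side'); g=lambda u,v,z: pix(t,190+(u-464)/3.2,150+v/3.2,z)
for b in (np.array([f(166,320,.018),f(277,318,.018),f(279,115,.018),f(159,117,.018)]),np.array([g(532,214,.018),g(622,222,.018),g(651,100,.018),g(567,94,.018)])):
    x=b[0]+b[1]-b[2]-b[3]; print(np.round(b[:,:2]*1e3,1).tolist(),b.mean(0),'yaw',np.degrees(np.arctan2(x[1],x[0])),[round(float(np.linalg.norm(b[i]-b[i-1])),4) for i in range(4)])
print((f(182,335,.013)+f(262,335,.013))/2)
s=robot.read_state();print(s['position'])
```

```text
[[544.0, -310.9], [529.6, -252.8], [424.8, -278.7], [438.8, -335.6]] [ 0.48430508 -0.29451129  0.018     ] yaw 13.526622121650746 [0.1081, 0.0599, 0.1079, 0.0586]
[[545.0, -308.8], [531.6, -252.4], [428.9, -278.8], [442.9, -334.0]] [ 0.48711202 -0.29350541  0.018     ] yaw 14.122102782816487 [0.1052, 0.058, 0.1061, 0.057]
[ 0.54841345 -0.27893259  0.013     ]
[ 0.4838088  -0.29552445  0.11147985]
```

>>> {"op": "drive_tool", "data": {
  "motion": [
    [[-0.06,0.02,0.9],[0,0,-0.15]],
    [[0,0,0.9],[0,0,0]],
    [[0,0,0.9],[0,0,0]],
    [[0,0,0.9],[0,0,0]],
    [[0,0,0.4],[0,0,0]]
  ]
}}

```text
time_s: 4.83
position: [0.4848, -0.2937, 0.0094]
ee_rot: [[-0.972, -0.236, 0.0], [-0.236, 0.972, 0.0], [-0.0, 0.0, -1.0]]
force: [0.0, -0.3, 0.7]
finger_gap: 0.998
grip_force: 0.0
```

>>> {"op": "drive_tool", "data": {
  "motion": [
    [[0,0,0.24],[0,0,0]],
    [[0,0,0],[0,0,0]],
    [[0,0,0],[0,0,0]]
  ]
}}

```text
time_s: 5.08
position: [0.4854, -0.2946, 0.0053]
ee_rot: [[-0.972, -0.236, 0.002], [-0.236, 0.972, -0.001], [-0.001, -0.001, -1.0]]
force: [0.0, -0.4, -0.2]
finger_gap: 1.001
grip_force: 0.0
```

>>> {"op": "drive_tool", "data": {
  "motion": [
    [[0,0,0.04],[0,0,0]],
    [[0,0,0],[0,0,0]],
    [[0,0,0],[0,0,0]],
    [[0,0,0],[0,0,0]],
    [[0,0,0],[0,0,0]]
  ],
  "claw": 30,
  "force": 40
}}

```text
time_s: 5.5
position: [0.4848, -0.2941, 0.0034]
ee_rot: [[-0.972, -0.236, 0.0], [-0.236, 0.972, -0.0], [-0.0, -0.0, -1.0]]
force: [-0.2, 0.9, 0.5]
finger_gap: 0.659
grip_force: 0.0
```

>>> {"op": "drive_tool", "data": {
  "motion": [
    [[0,0,0],[0,0,0]],
    [[0,0,0],[0,0,0]],
    [[0,0,0],[0,0,0]],
    [[0,0,0],[0,0,0]],
    [[0,0,0],[0,0,0]]
  ]
}}

```text
time_s: 5.92
position: [0.4845, -0.2941, 0.003]
ee_rot: [[-0.972, -0.236, -0.0], [-0.236, 0.972, 0.0], [0.0, 0.0, -1.0]]
force: [0.2, -0.3, -0.1]
finger_gap: 0.31
grip_force: 0.0
```

Run:
```python
from h import *
P=[]
for i in range(6):
    robot.read_camera('top'); s=robot.read_state(); P.append(np.r_[s['position'],s['force']])
print(np.mean(P,0),np.std(P,0),s['ee_rot'],s['finger_gap'],s['grip_force'])
```

```text
[ 0.48455659 -0.29405492  0.00301458  0.31926536 -0.11819713  0.06996245] [1.25123380e-05 7.83840553e-06 1.65422564e-05 5.60939806e-01
 5.46666677e-01 4.73649682e-01] [[-9.71810278e-01 -2.35764254e-01 -3.04777192e-05]
 [-2.35764255e-01  9.71810277e-01  2.72030892e-05]
 [ 2.32050447e-05  3.36217984e-05 -9.99999999e-01]] 0.3036034017917421 0.0
```

The fingers closed to 30% with no grip force, so they didn't stop on the 60 mm board. I'll look.

Run:
```python
from h import *
c=snap('wrist'); t=snap('side')
im=np.hstack([cv2.resize(c['pixels'][60:420,140:500],None,fx=1.1,fy=1.1),cv2.resize(t['pixels'][100:280,160:340],None,fx=2.2,fy=2.2)])
print(im.shape);cv2.imwrite('pics/w3.png',im)
```

```text
(396, 792, 3)
```

View pics/w3.png

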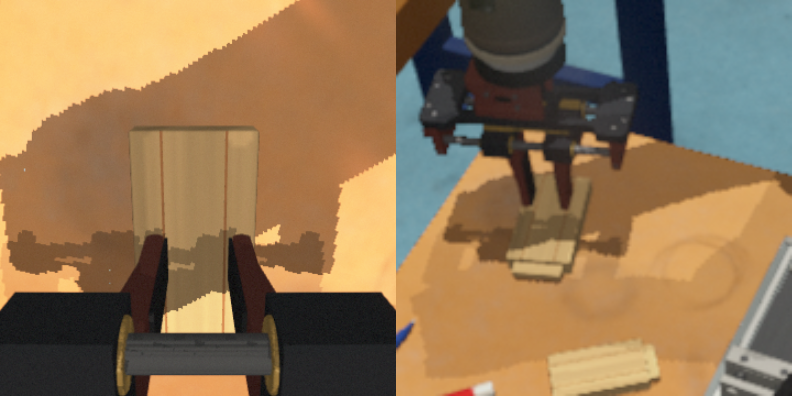

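The crops show both fingers above the board's top face, tips at about (530,205) and (566,207) in the side crop, so they aren't straddling it. I'll check where the tips really are against the reported TCP.

Run:
```python
from h import *
s=robot.read_state(); p=s['position'];R=s['ee_rot'];print(p,s['finger_gap'],s['joints'],s['force'])
for n in('side','wrist'):
    c=load(n)
    for h in (0,.02,.04,.06):
        print(n,h,np.round(proj(c,[p+R@[0,-.013,-h],p+R@[0,.013,-h]]),0).tolist())
    print('TCP board outline z=.018',np.round(proj(c,[[.544,-.311,.018],[.53,-.2525,.018],[.425,-.279,.018],[.439,-.335,.018]]),0).tolist())
```

```text
[ 0.48455094 -0.29405491  0.00302641] 0.29621418856729337 [  1.42965374  34.43776398  34.02647435 110.69729633 -27.57868767
  43.12191729 155.04630221] [0.3706382  0.49791445 0.64563272]
side 0 [[226.0, 202.0], [238.0, 203.0]]
side 0.02 [[224.0, 196.0], [237.0, 197.0]]
side 0.04 [[223.0, 189.0], [235.0, 190.0]]
side 0.06 [[222.0, 182.0], [234.0, 183.0]]
TCP board outline z=.018 [[211.0, 216.0], [240.0, 219.0], [249.0, 180.0], [223.0, 178.0]]
wrist 0 [[296.0, 268.0], [340.0, 268.0]]
wrist 0.02 [[293.0, 282.0], [343.0, 282.0]]
wrist 0.04 [[291.0, 299.0], [345.0, 299.0]]
wrist 0.06 [[287.0, 320.0], [348.0, 320.0]]
TCP board outline z=.018 [[266.0, 363.0], [369.0, 363.0], [375.0, 178.0], [260.0, 179.0]]
```

The tips look to be just above the board's top face even though the TCP reads z=0.003. I'll open again and feel downwards gently.

>>> {"op": "drive_tool", "data": {
  "motion": [
    [[0,0,0],[0,0,0]],
    [[0,0,0],[0,0,0]],
    [[0,0,0],[0,0,0]],
    [[0,0,0],[0,0,0]],
    [[0,0,0],[0,0,0]]
  ],
  "claw": 100
}}

```text
time_s: 6.73
position: [0.4845, -0.2941, 0.003]
ee_rot: [[-0.972, -0.236, 0.0], [-0.236, 0.972, 0.0], [-0.0, 0.0, -1.0]]
force: [-0.0, -0.1, -0.4]
finger_gap: 0.641
grip_force: 0.0
```

>>> {"op": "drive_tool", "data": {
  "motion": [
    [[0,0,0],[0,0,0]],
    [[0,0,0],[0,0,0]],
    [[0,0,0],[0,0,0]],
    [[0,0,0],[0,0,0]],
    [[0,0,0],[0,0,0]]
  ]
}}

```text
time_s: 7.15
position: [0.4845, -0.294, 0.003]
ee_rot: [[-0.972, -0.236, -0.0], [-0.236, 0.972, 0.0], [0.0, 0.0, -1.0]]
force: [1.1, 0.1, 0.0]
finger_gap: 0.989
grip_force: 0.0
```

>>> {"op": "drive_tool", "data": {
  "motion": [
    [[0,0,0.08],[0,0,0]],
    [[0,0,0],[0,0,0]],
    [[0,0,0],[0,0,0]]
  ]
}}

```text
time_s: 7.4
position: [0.4844, -0.294, 0.0009]
ee_rot: [[-0.972, -0.236, -0.0], [-0.236, 0.972, 0.0], [0.0, 0.0, -1.0]]
force: [-0.4, -0.3, 0.3]
finger_gap: 0.997
grip_force: 0.0
```

>>> {"op": "drive_tool", "data": {
  "motion": [
    [[0,0,0.08],[0,0,0]],
    [[0,0,0],[0,0,0]],
    [[0,0,0],[0,0,0]]
  ]
}}

```text
time_s: 7.65
position: [0.4845, -0.294, -0.0011]
ee_rot: [[-0.972, -0.236, -0.0], [-0.236, 0.972, 0.0], [0.0, 0.0, -1.0]]
force: [0.2, -0.7, 0.5]
finger_gap: 0.999
grip_force: 0.0
```

>>> {"op": "drive_tool", "data": {
  "motion": [
    [[0,0,0.12],[0,0,0]],
    [[0,0,0],[0,0,0]],
    [[0,0,0],[0,0,0]]
  ]
}}

```text
time_s: 7.9
position: [0.4844, -0.294, -0.0042]
ee_rot: [[-0.972, -0.236, -0.0], [-0.236, 0.972, 0.0], [0.0, 0.0, -1.0]]
force: [-0.3, -0.4, -0.5]
finger_gap: 0.999
grip_force: 0.0
```

>>> {"op": "drive_tool", "data": {
  "motion": [
    [[0,0,0.12],[0,0,0]],
    [[0,0,0],[0,0,0]],
    [[0,0,0],[0,0,0]]
  ]
}}

```text
time_s: 8.15
position: [0.4845, -0.294, -0.0072]
ee_rot: [[-0.972, -0.236, -0.0], [-0.236, 0.972, 0.0], [0.0, 0.0, -1.0]]
force: [0.9, -0.4, 0.4]
finger_gap: 1.002
grip_force: 0.0
```

>>> {"op": "drive_tool", "data": {
  "motion": [
    [[0,0,0.12],[0,0,0]],
    [[0,0,0],[0,0,0]],
    [[0,0,0],[0,0,0]]
  ]
}}

```text
time_s: 8.4
position: [0.4845, -0.294, -0.0101]
ee_rot: [[-0.972, -0.236, -0.0], [-0.236, 0.972, 0.0], [0.0, 0.0, -1.0]]
force: [-0.7, -0.3, 0.8]
finger_gap: 1.003
grip_force: 0.0
```

Run:
```python
from h import *
c=snap('wrist'); t=snap('side');s=robot.read_state(); print(s['position'],s['force'])
im=np.hstack([cv2.resize(c['pixels'][160:400,150:490],None,fx=1.2,fy=1.2),cv2.resize(t['pixels'][160:232,200:270],None,fx=4,fy=4,interpolation=cv2.INTER_CUBIC)])
print(im.shape);cv2.imwrite('pics/w4.png',im)
```

```text
[ 0.48455011 -0.29406753 -0.00996839] [0.18168647 0.09743413 0.09281151]
(288, 688, 3)
```

View pics/w4.png

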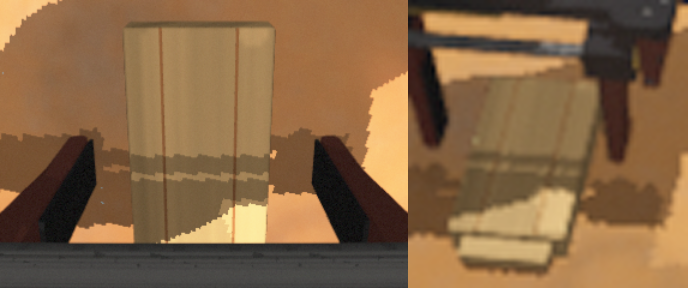

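The fingers now straddle the board: tips at (88,137) and (320,137) in the wrist crop and the right tip at (615,160) in the side crop. There is still no contact. I'll work out the true tip height.

Run:
```python
from h import *
s=robot.read_state(); p=s['position'];R=s['ee_rot']
for h in (0,.01,.02,.03):
    a=[p+R@[0,y,-h] for y in(-.044,.044,-.05,.05)]
    print(h,'side',np.round((proj(load('side'),a)-[200,160])*4+[408,0]).tolist(),'wrist',np.round((proj(load('wrist'),a)-[150,160])*1.2).tolist())
```

```text
0 side [[456.0, 179.0], [619.0, 193.0], [445.0, 178.0], [630.0, 194.0]] wrist [[111.0, 130.0], [292.0, 130.0], [98.0, 130.0], [304.0, 130.0]]
0.01 side [[453.0, 167.0], [617.0, 181.0], [442.0, 166.0], [629.0, 182.0]] wrist [[106.0, 138.0], [296.0, 138.0], [94.0, 138.0], [309.0, 138.0]]
0.02 side [[450.0, 154.0], [616.0, 168.0], [439.0, 153.0], [627.0, 169.0]] wrist [[102.0, 147.0], [301.0, 147.0], [88.0, 147.0], [314.0, 147.0]]
0.03 side [[447.0, 142.0], [614.0, 155.0], [436.0, 141.0], [625.0, 156.0]] wrist [[97.0, 156.0], [306.0, 157.0], [82.0, 156.0], [320.0, 157.0]]
```

The true tips sit about 20–25 mm short of the reported TCP. I'll feel for the bench in small steps.

>>> {"op": "drive_tool", "data": {
  "motion": [
    [[0,0,0.12],[0,0,0]],
    [[0,0,0],[0,0,0]],
    [[0,0,0.08],[0,0,0]],
    [[0,0,0],[0,0,0]],
    [[0,0,0],[0,0,0]]
  ]
}}

```text
time_s: 8.92
position: [0.4845, -0.294, -0.0151]
ee_rot: [[-0.972, -0.236, -0.0], [-0.236, 0.972, 0.0], [0.0, 0.0, -1.0]]
force: [0.1, -0.4, 0.4]
finger_gap: 1.0
grip_force: 0.0
```

>>> {"op": "drive_tool", "data": {
  "motion": [
    [[0,0,0.06],[0,0,0]],
    [[0,0,0],[0,0,0]],
    [[0,0,0],[0,0,0]]
  ]
}}

```text
time_s: 9.17
position: [0.4845, -0.294, -0.0165]
ee_rot: [[-0.972, -0.236, -0.0], [-0.236, 0.972, 0.0], [0.0, 0.0, -1.0]]
force: [-0.2, -0.5, -0.2]
finger_gap: 1.002
grip_force: 0.0
```

>>> {"op": "drive_tool", "data": {
  "motion": [
    [[0,0,0.06],[0,0,0]],
    [[0,0,0],[0,0,0]],
    [[0,0,0],[0,0,0]]
  ]
}}

```text
time_s: 9.42
position: [0.4845, -0.294, -0.018]
ee_rot: [[-0.972, -0.236, -0.0], [-0.236, 0.972, 0.0], [0.0, 0.0, -1.0]]
force: [0.9, -0.9, 0.8]
finger_gap: 1.002
grip_force: 0.0
```

>>> {"op": "drive_tool", "data": {
  "motion": [
    [[0,0,0.04],[0,0,0]],
    [[0,0,0],[0,0,0]],
    [[0,0,0],[0,0,0]]
  ]
}}

```text
time_s: 9.67
position: [0.4845, -0.294, -0.019]
ee_rot: [[-0.972, -0.236, -0.0], [-0.236, 0.972, 0.0], [0.0, 0.0, -1.0]]
force: [0.0, 0.6, -0.6]
finger_gap: 0.999
grip_force: 0.0
```

>>> {"op": "drive_tool", "data": {
  "motion": [
    [[0,0,0.04],[0,0,0]],
    [[0,0,0],[0,0,0]],
    [[0,0,0],[0,0,0]]
  ]
}}

```text
time_s: 9.92
position: [0.4845, -0.294, -0.02]
ee_rot: [[-0.972, -0.236, -0.0], [-0.236, 0.972, 0.0], [0.0, 0.0, -1.0]]
force: [0.7, 0.0, -0.4]
finger_gap: 0.999
grip_force: 0.0
```

>>> {"op": "drive_tool", "data": {
  "motion": [
    [[0,0,0.04],[0,0,0]],
    [[0,0,0],[0,0,0]],
    [[0,0,0],[0,0,0]]
  ]
}}

```text
time_s: 10.17
position: [0.4845, -0.294, -0.021]
ee_rot: [[-0.972, -0.236, -0.0], [-0.236, 0.972, 0.0], [0.0, 0.0, -1.0]]
force: [-0.1, 0.0, -0.3]
finger_gap: 1.0
grip_force: 0.0
```

That is deep enough. I'll close on the board.

>>> {"op": "drive_tool", "data": {
  "motion": [
    [[0,0,0],[0,0,0]],
    [[0,0,0],[0,0,0]],
    [[0,0,0],[0,0,0]],
    [[0,0,0],[0,0,0]],
    [[0,0,0],[0,0,0]]
  ],
  "claw": 40,
  "force": 40
}}

```text
time_s: 10.58
position: [0.4846, -0.2941, -0.0209]
ee_rot: [[-0.972, -0.236, 0.0], [-0.236, 0.972, -0.0], [-0.0, -0.0, -1.0]]
force: [0.3, -1.2, 0.1]
finger_gap: 0.668
grip_force: 40.0
```

>>> {"op": "drive_tool", "data": {
  "motion": [
    [[0,0,0],[0,0,0]],
    [[0,0,0],[0,0,0]],
    [[0,0,0],[0,0,0]],
    [[0,0,0],[0,0,0]],
    [[0,0,0],[0,0,0]]
  ]
}}

```text
time_s: 11.0
position: [0.4846, -0.2941, -0.021]
ee_rot: [[-0.972, -0.236, 0.0], [-0.236, 0.972, -0.0], [-0.0, -0.0, -1.0]]
force: [0.4, 0.4, 0.0]
finger_gap: 0.668
grip_force: 40.0
```

>>> {"op": "drive_tool", "data": {
  "motion": [
    [[0,0,-0.4],[0,0,0]],
    [[0,0,-0.4],[0,0,0]],
    [[0,0,-0.4],[0,0,0]],
    [[0,0,0],[0,0,0]],
    [[0,0,0],[0,0,0]]
  ]
}}

```text
time_s: 11.42
position: [0.4854, -0.2942, 0.0101]
ee_rot: [[-0.972, -0.236, 0.002], [-0.236, 0.972, -0.001], [-0.002, -0.001, -1.0]]
force: [0.0, -0.1, -1.7]
finger_gap: 0.665
grip_force: 40.0
```

The board is gripped and lifted: gap 59 mm, with the board centre 30 mm behind the reported TCP. I'll carry it to the holder, turn it to the holder's yaw and tilt it 12°.

>>> {"op": "drive_tool", "data": {
  "motion": [
    [[-0.3,0.98,-0.34],[0,0,0]],
    [[-0.3,0.98,-0.34],[0,0,0]],
    [[-0.3,0.98,-0.34],[0,0,0]],
    [[-0.3,0.98,-0.34],[0,0,0]],
    [[-0.3,0.98,-0.34],[0,0,0]]
  ]
}}

```text
time_s: 11.83
position: [0.4918, -0.1648, 0.0516]
ee_rot: [[-0.972, -0.236, -0.0], [-0.236, 0.972, 0.0], [0.0, 0.0, -1.0]]
force: [0.3, -0.5, -0.8]
finger_gap: 0.663
grip_force: 40.0
```

>>> {"op": "drive_tool", "data": {
  "motion": [
    [[-0.3,0.98,-0.34],[0,0,0]],
    [[-0.3,0.98,-0.34],[0,0,0]],
    [[-0.3,0.98,-0.34],[0,0,0]],
    [[-0.3,0.98,-0.34],[0,0,0]],
    [[-0.3,0.98,-0.34],[0,0,0]]
  ]
}}

```text
time_s: 12.25
position: [0.4993, -0.0369, 0.0943]
ee_rot: [[-0.972, -0.236, -0.0], [-0.236, 0.972, 0.0], [0.0, 0.0, -1.0]]
force: [0.2, 0.5, -2.0]
finger_gap: 0.665
grip_force: 40.0
```

>>> {"op": "drive_tool", "data": {
  "motion": [
    [[0,0,0],[0,0,0.87]],
    [[0,0,0],[0,0,0.87]],
    [[0,0,0],[0,0,0.87]],
    [[0,0,0],[0,0,0.86]],
    [[0,0,0],[0,0,0]]
  ]
}}

```text
time_s: 12.67
position: [0.4994, -0.038, 0.0938]
ee_rot: [[-0.999, 0.042, -0.0], [0.042, 0.999, 0.0], [0.0, 0.0, -1.0]]
force: [0.1, 0.1, -1.4]
finger_gap: 0.668
grip_force: 40.0
```

>>> {"op": "drive_tool", "data": {
  "motion": [
    [[0,0,0],[0,0.65,0]],
    [[0,0,0],[0,0.65,0]],
    [[0,0,0],[0,0.66,0]],
    [[0,0,0],[0,0.66,0]],
    [[0,0,0],[0,0,0]]
  ]
}}

```text
time_s: 13.08
position: [0.5009, -0.0381, 0.0933]
ee_rot: [[-0.977, 0.036, -0.21], [0.036, 0.999, 0.007], [0.21, -0.001, -0.978]]
force: [0.6, 1.0, -2.0]
finger_gap: 0.665
grip_force: 40.0
```

```bash
cat >> h.py <<'E'
O=np.array([.5197,-.0388,0]); Y=np.radians(-2.3); H=np.array([[np.cos(Y),-np.sin(Y),0],[np.sin(Y),np.cos(Y),0],[0,0,1]])
def rep():
    s=robot.read_state(); R=s['ee_rot']; B=H.T@R@np.diag([-1,1,-1])
    m=H.T@(s['position']+R@[0,0,-.030]-O); tip=m+B@[.066,0,0]; low=m+B@[.054,0,-.009]
    print('mid',np.round(m*1e3,1),'low',np.round(low*1e3,1),'pitch',round(np.degrees(np.arcsin(-B[2,0])),2),'yaw',round(np.degrees(np.arctan2(B[1,0],B[0,0])),2),'roll',round(np.degrees(B[2,1]),2),'F',np.round(H.T@s['force'],1),'t',s['time_s'],s['finger_gap'])
    return s
E
python3 - <<'E'
from h import *
import time
c=snap('top');s=rep();t=snap('side');rep()
im=np.hstack([cv2.resize(c['pixels'][210:310,290:360],None,fx=5,fy=5,interpolation=cv2.INTER_CUBIC),cv2.resize(t['pixels'][180:320,260:400],None,fx=500/140,fy=500/140,interpolation=cv2.INTER_CUBIC)[:,:440]])
print(im.shape,s['joints']);cv2.imwrite('pics/w5.png',im)
E
```

```text
mid [-13.2  -0.5 122.5] low [ 37.8  -0.4 102.5] pitch 12.03 yaw 0.14 roll -0.04 F [ 0.5 -0.1 -1.2] t 13.1333 0.6620282916499967
mid [-13.8  -0.7 122.7] low [ 37.1  -0.7 102.7] pitch 11.99 yaw 0.09 roll -0.03 F [-0.3  0.1 -1.1] t 13.1833 0.6668671345652719
(500, 790, 3) [-31.65265735  30.95204332  43.08752365 105.42326345 -21.06433758
  65.15438532 108.42948571]
```

View pics/w5.png

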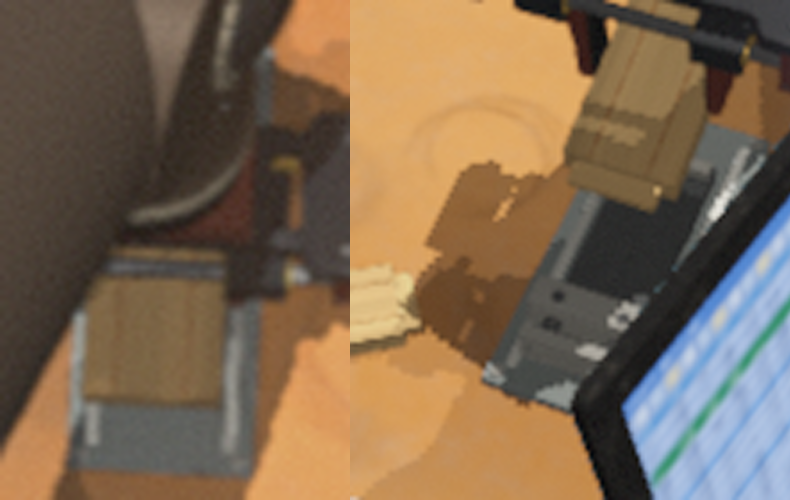

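The top crop shows the board's raised rear edge from (85,402) to (222,405) over the holder plate, whose rear corners are about (70,470) and (253,470). The side crop shows the tongue front from (569,183) to (657,208), with the plate corner at (485,380). I'll compare these with the model's predictions.

Run:
```python
from h import *
s=rep(); R=s['ee_rot']; m=s['position']+R@[0,0,-.030]; B=R@np.diag([-1,1,-1])
b=lambda *p: m+B@(np.array(p)/1e3)
h=lambda *p: O+H@(np.array(p)/1e3)
T=lambda X: np.round((proj(load('top'),X)-[290,210])*5).tolist()
S=lambda X: np.round((proj(load('side'),X)-[260,180])*500/140+[350,0]).tolist()
print('top rear board',T([b(-54,30,9),b(-54,-30,9),b(-54,30,-9),b(-54,-30,-9)]),'plate',T([h(-95,45,8),h(-95,-45,8)]))
print('side tongue',S([b(66,-23,4),b(66,23,4),b(66,-23,-4),b(66,23,-4)]),'plate',S([h(115,-45,8)]),'body top rear',S([b(-54,-30,9),b(54,-30,9),b(54,30,9)]))
```

```text
mid [-13.8  -0.7 122.7] low [ 37.1  -0.7 102.7] pitch 11.99 yaw 0.09 roll -0.03 F [-0.3  0.1 -1.1] t 13.1833 0.6668671345652719
top rear board [[75.0, 401.0], [217.0, 408.0], [78.0, 411.0], [217.0, 418.0]] plate [[60.0, 472.0], [247.0, 482.0]]
side tongue [[567.0, 175.0], [655.0, 202.0], [568.0, 182.0], [655.0, 210.0]] plate [[483.0, 376.0]] body top rear [[639.0, -29.0], [562.0, 146.0], [676.0, 181.0]]
```

The side prediction matches the picture to about 1 mm, and the top-view offset is the same for board and plate. Relative alignment is good, so I'll descend.

>>> {"op": "drive_tool", "data": {
  "motion": [
    [[-0.125,0,0.585],[0,0,0]],
    [[-0.125,0,0.585],[0,0,0]],
    [[-0.125,0,0.585],[0,0,0]],
    [[-0.125,0,0.585],[0,0,0]],
    [[-0.125,0,0.585],[0,0,0]]
  ]
}}

```text
time_s: 13.6
position: [0.4992, -0.0383, 0.019]
ee_rot: [[-0.978, 0.039, -0.206], [0.038, 0.999, 0.009], [0.206, 0.001, -0.978]]
force: [0.1, -0.2, -0.8]
finger_gap: 0.667
grip_force: 40.0
```

>>> {"op": "drive_tool", "data": {
  "motion": [
    [[0,0.02,0],[0,0,0]],
    [[0,0,0],[0,0,0]],
    [[0,0,0],[0,0,0]]
  ]
}}

```text
time_s: 13.85
position: [0.4999, -0.0379, 0.0201]
ee_rot: [[-0.978, 0.04, -0.207], [0.039, 0.999, 0.008], [0.207, 0.0, -0.978]]
force: [1.3, 0.3, -1.4]
finger_gap: 0.669
grip_force: 40.0
```

```bash
python3 -c "
from h import *
rep()"
```

```text
mid [-13.6   0.1  49.5] low [37.4  0.1 29.5] pitch 11.94 yaw 0.04 roll 0.01 F [ 1.3  0.3 -1.4] t 13.85 0.668801365312361
```

>>> {"op": "drive_tool", "data": {
  "motion": [
    [[-0.04,0,0.176],[0,0,0]],
    [[-0.035,0,0.176],[0,0,0]],
    [[0,0,0],[0,0,0]],
    [[0,0,0],[0,0,0]],
    [[0,0,0],[0,0,0]]
  ]
}}

```text
time_s: 14.27
position: [0.4998, -0.0378, 0.0103]
ee_rot: [[-0.977, 0.04, -0.208], [0.039, 0.999, 0.008], [0.208, -0.0, -0.978]]
force: [0.3, -0.4, -1.1]
finger_gap: 0.667
grip_force: 40.0
```

>>> {"op": "drive_tool", "data": {
  "motion": [
    [[-0.14,0,-0.029],[0,0,0]],
    [[-0.14,0,-0.029],[0,0,0]],
    [[-0.135,0,-0.029],[0,0,0]],
    [[0,0,0],[0,0,0]],
    [[0,0,0],[0,0,0]]
  ]
}}

```text
time_s: 14.68
position: [0.5106, -0.0383, 0.0102]
ee_rot: [[-0.977, 0.04, -0.208], [0.039, 0.999, 0.008], [0.208, -0.0, -0.978]]
force: [-0.7, 0.6, -1.4]
finger_gap: 0.666
grip_force: 40.0
```

```bash
python3 -c "
from h import *
rep()"
```

```text
mid [-2.8  0.1 39.5] low [48.1  0.2 19.5] pitch 12.01 yaw 0.03 roll -0.01 F [-0.7  0.5 -1.4] t 14.6833 0.6664361225199492
```

>>> {"op": "drive_tool", "data": {
  "motion": [
    [[-0.06,0,-0.023],[0,0,0]],
    [[-0.06,0,-0.023],[0,0,0]],
    [[0,0,0],[0,0,0]],
    [[0,0,0],[0,0,0]],
    [[0,0,0],[0,0,0]]
  ]
}}

```text
time_s: 15.1
position: [0.5135, -0.0383, 0.0107]
ee_rot: [[-0.977, 0.04, -0.208], [0.039, 0.999, 0.008], [0.208, 0.0, -0.978]]
force: [0.3, -1.2, -0.3]
finger_gap: 0.667
grip_force: 40.0
```

>>> {"op": "drive_tool", "data": {
  "motion": [
    [[-0.06,0,-0.013],[0,0,0]],
    [[-0.06,0,-0.013],[0,0,0]],
    [[0,0,0],[0,0,0]],
    [[0,0,0],[0,0,0]],
    [[0,0,0],[0,0,0]]
  ]
}}

```text
time_s: 15.52
position: [0.5166, -0.0385, 0.0107]
ee_rot: [[-0.977, 0.04, -0.208], [0.039, 0.999, 0.008], [0.208, -0.0, -0.978]]
force: [-0.8, -0.6, -1.7]
finger_gap: 0.666
grip_force: 40.0
```

>>> {"op": "drive_tool", "data": {
  "motion": [
    [[-0.04,0,-0.009],[0,0,0]],
    [[-0.04,0,-0.008],[0,0,0]],
    [[0,0,0],[0,0,0]],
    [[0,0,0],[0,0,0]],
    [[0,0,0],[0,0,0]]
  ]
}}

```text
time_s: 15.93
position: [0.5186, -0.0385, 0.0107]
ee_rot: [[-0.977, 0.04, -0.208], [0.039, 0.999, 0.008], [0.208, 0.0, -0.978]]
force: [0.7, 0.4, -1.2]
finger_gap: 0.663
grip_force: 40.0
```

```bash
python3 -c "
from h import *
rep()"
```

```text
mid [ 5.2  0.2 40.1] low [56.1  0.3 20. ] pitch 12.01 yaw 0.03 roll 0.0 F [ 0.7  0.4 -1.2] t 15.9333 0.6633401367241024
```

>>> {"op": "drive_tool", "data": {
  "motion": [
    [[-0.03,0,-0.006],[0,0,0]],
    [[-0.03,0,-0.006],[0,0,0]],
    [[0,0,0],[0,0,0]],
    [[0,0,0],[0,0,0]],
    [[0,0,0],[0,0,0]]
  ]
}}

```text
time_s: 16.35
position: [0.52, -0.0386, 0.0107]
ee_rot: [[-0.977, 0.04, -0.208], [0.039, 0.999, 0.008], [0.208, 0.0, -0.978]]
force: [-0.5, 0.2, -0.5]
finger_gap: 0.667
grip_force: 40.0
```

>>> {"op": "drive_tool", "data": {
  "motion": [
    [[-0.03,0,-0.006],[0,0,0]],
    [[-0.03,0,-0.006],[0,0,0]],
    [[0,0,0],[0,0,0]],
    [[0,0,0],[0,0,0]],
    [[0,0,0],[0,0,0]]
  ]
}}

```text
time_s: 16.77
position: [0.5215, -0.0386, 0.0107]
ee_rot: [[-0.977, 0.04, -0.208], [0.039, 0.999, 0.008], [0.209, 0.0, -0.978]]
force: [-2.0, -0.2, 0.5]
finger_gap: 0.665
grip_force: 40.0
```

>>> {"op": "drive_tool", "data": {
  "motion": [
    [[-0.02,0,-0.004],[0,0,0]],
    [[-0.02,0,-0.004],[0,0,0]],
    [[0,0,0],[0,0,0]],
    [[0,0,0],[0,0,0]],
    [[0,0,0],[0,0,0]]
  ]
}}

```text
time_s: 17.18
position: [0.5225, -0.0387, 0.0107]
ee_rot: [[-0.977, 0.04, -0.208], [0.039, 0.999, 0.008], [0.208, 0.0, -0.978]]
force: [-4.0, 0.6, -0.0]
finger_gap: 0.667
grip_force: 40.0
```

```bash
python3 -c "
from h import *
rep()"
```

```text
mid [ 9.1  0.2 40. ] low [60.   0.3 20. ] pitch 12.03 yaw 0.03 roll 0.0 F [-4.   0.4 -0. ] t 17.1833 0.6669737557202634
```

The jaw is touched and moving, with force following about 1 N per mm. I'll push on by 2.5 mm, then average the force.

>>> {"op": "drive_tool", "data": {
  "motion": [
    [[-0.03,0,-0.006],[0,0,0]],
    [[-0.03,0,-0.006],[0,0,0]],
    [[-0.03,0,-0.006],[0,0,0]],
    [[0,0,0],[0,0,0]],
    [[0,0,0],[0,0,0]]
  ]
}}

```text
time_s: 17.6
position: [0.5244, -0.0388, 0.0106]
ee_rot: [[-0.977, 0.04, -0.209], [0.039, 0.999, 0.008], [0.209, 0.0, -0.978]]
force: [-4.9, 0.2, 1.2]
finger_gap: 0.668
grip_force: 40.0
```

```bash
cat >> h.py <<'E'
def avg(n=8):
    F=[]
    for i in range(n): robot.read_camera('side'); F.append(robot.read_state()['force'])
    print('avgF',np.round(H.T@np.mean(F,0),2)); rep()
E
python3 -c "
from h import *
avg()"
```

```text
avgF [-5.41  0.46  0.11]
mid [11.   0.2 39.9] low [61.9  0.3 19.8] pitch 12.08 yaw 0.03 roll 0.01 F [-5.8  0.1  0.1] t 18.0 0.6636867621779651
```

Average force is 5.4 N, which puts c at about 12 as seen. One more 1.2 mm push, then I'll compute the tilt-down rows with mid x constant and the far lower edge about 1 mm over the bed.

>>> {"op": "drive_tool", "data": {
  "motion": [
    [[-0.025,0,-0.005],[0,0,0]],
    [[-0.022,0,-0.005],[0,0,0]],
    [[0,0,0],[0,0,0]],
    [[0,0,0],[0,0,0]]
  ]
}}

```text
time_s: 18.33
position: [0.5252, -0.0388, 0.0105]
ee_rot: [[-0.977, 0.04, -0.21], [0.039, 0.999, 0.009], [0.21, 0.0, -0.978]]
force: [-5.5, -0.5, 0.1]
finger_gap: 0.669
grip_force: 40.0
```

Run:
```python
from h import *
avg()
# rows in the holder x-z plane: tool x=(-cos,0,sin), z=(-sin,0,-cos); TCP = mid + 30*toolz
ax=lambda th:(np.array([-np.cos(th),np.sin(th)]),np.array([-np.sin(th),-np.cos(th)]))
TH=np.radians(np.linspace(12.05,0,14)); low=np.linspace(19.8,19.2,14)
tcp=[np.array([12.1,l+54*np.sin(t)+9*np.cos(t)])+30*ax(t)[1] for t,l in zip(TH,low)]
for i in range(13):
    d=tcp[i+1]-tcp[i]; X,Z=ax(TH[i]); print(i,np.round([d@X/25,d@Z/25],3),np.round((TH[i+1]-TH[i])/.08,3))
```

```text
avgF [-6.49  0.52  0.66]
mid [11.8  0.3 39.9] low [62.7  0.3 19.7] pitch 12.12 yaw 0.03 roll 0.01 F [-6.3  1.5  1.3] t 18.7333 0.6605703648746789
0 [-0.027  0.034] -0.202
1 [-0.026  0.034] -0.202
2 [-0.026  0.035] -0.202
3 [-0.025  0.035] -0.202
4 [-0.025  0.035] -0.202
5 [-0.024  0.035] -0.202
6 [-0.023  0.036] -0.202
7 [-0.023  0.036] -0.202
8 [-0.022  0.036] -0.202
9 [-0.022  0.036] -0.202
10 [-0.021  0.036] -0.202
11 [-0.021  0.036] -0.202
12 [-0.02   0.037] -0.202
```

>>> {"op": "drive_tool", "data": {
  "motion": [
    [[-0.027,0,0.034],[0,-0.2,0]],
    [[-0.026,0,0.034],[0,-0.2,0]],
    [[-0.026,0,0.035],[0,-0.2,0]],
    [[-0.025,0,0.035],[0,-0.2,0]],
    [[0,0,0],[0,0,0]]
  ]
}}

```text
time_s: 19.15
position: [0.5266, -0.0388, 0.0065]
ee_rot: [[-0.988, 0.04, -0.146], [0.039, 0.999, 0.006], [0.147, 0.001, -0.989]]
force: [-6.3, -0.5, 0.7]
finger_gap: 0.662
grip_force: 40.0
```

```bash
python3 -c "
from h import *
avg(5)"
```

```text
avgF [-6.13 -0.13  0.1 ]
mid [11.6  0.3 36.3] low [63.7  0.3 19.4] pitch 8.47 yaw 0.02 roll 0.02 F [-6.  0.  0.] t 19.4 0.6652269767099751
```

>>> {"op": "drive_tool", "data": {
  "motion": [
    [[-0.025,0,0.035],[0,-0.2,0]],
    [[-0.024,0,0.035],[0,-0.2,0]],
    [[-0.023,0,0.036],[0,-0.2,0]],
    [[-0.023,0,0.036],[0,-0.2,0]],
    [[0,0,0],[0,0,0]]
  ]
}}

```text
time_s: 19.82
position: [0.5283, -0.0388, 0.0026]
ee_rot: [[-0.996, 0.04, -0.083], [0.04, 0.999, 0.004], [0.083, 0.001, -0.997]]
force: [-6.6, 0.5, -0.9]
finger_gap: 0.664
grip_force: 40.0
```

```bash
python3 -c "
from h import *
avg(5)"
```

```text
avgF [-6.42  0.19 -0.75]
mid [11.5  0.3 32.5] low [64.5  0.3 19. ] pitch 4.82 yaw 0.02 roll 0.02 F [-6.3  0.7 -0.9] t 20.0667 0.6673807421725934
```

>>> {"op": "drive_tool", "data": {
  "motion": [
    [[-0.034,0,0.036],[0,-0.2,0]],
    [[-0.034,0,0.036],[0,-0.2,0]],
    [[-0.03,0,0.036],[0,-0.2,0]],
    [[0,0,0],[0,0,0]],
    [[0,0,0],[0,0,0]]
  ]
}}

```text
time_s: 20.48
position: [0.5302, -0.0389, -0.0004]
ee_rot: [[-0.999, 0.04, -0.037], [0.04, 0.999, 0.002], [0.037, 0.001, -0.999]]
force: [-7.9, -0.5, -0.2]
finger_gap: 0.667
grip_force: 40.0
```

```bash
python3 -c "
from h import *
avg(5)"
```

```text
avgF [-7.87  0.21  0.04]
mid [11.6  0.3 29.6] low [65.3  0.3 18.6] pitch 2.14 yaw 0.02 roll 0.03 F [-8.1  0.8 -0. ] t 20.7333 0.6649014776246441
```

The rear edge is now below the fence top with no fence contact, and the force is 7.9 N. I'll finish levelling and ease back slightly.

>>> {"op": "drive_tool", "data": {
  "motion": [
    [[-0.01,0,0.03],[0,-0.16,0]],
    [[-0.01,0,0.03],[0,-0.16,0]],
    [[-0.01,0,0.025],[0,-0.15,0]],
    [[0,0,0],[0,0,0]],
    [[0,0,0],[0,0,0]]
  ]
}}

```text
time_s: 21.15
position: [0.5311, -0.0389, -0.0025]
ee_rot: [[-0.999, 0.04, 0.001], [0.04, 0.999, 0.001], [-0.001, 0.001, -1.0]]
force: [-6.7, 0.3, -0.6]
finger_gap: 0.663
grip_force: 40.0
```

```bash
python3 -c "
from h import *
avg(5)"
```

```text
avgF [-7.53  0.35 -0.29]
mid [11.4  0.3 27.5] low [65.4  0.3 18.5] pitch -0.04 yaw 0.01 roll 0.03 F [-7.5  0.6 -0.3] t 21.4 0.6652995756135043
```

Level at mid z 27.5. Next: lower the last half millimetre, then ease back towards the fence.

>>> {"op": "drive_tool", "data": {
  "motion": [
    [[0,0,0.016],[0,0,0]],
    [[0,0,0],[0,0,0]],
    [[0,0,0],[0,0,0]]
  ]
}}

```text
time_s: 21.65
position: [0.531, -0.0389, -0.0029]
ee_rot: [[-0.999, 0.04, 0.0], [0.04, 0.999, 0.001], [-0.0, 0.001, -1.0]]
force: [-7.8, 0.1, 1.0]
finger_gap: 0.662
grip_force: 40.0
```

>>> {"op": "drive_tool", "data": {
  "motion": [
    [[0.03,0,0],[0,0,0]],
    [[0.03,0,0],[0,0,0]],
    [[0,0,0],[0,0,0]],
    [[0,0,0],[0,0,0]]
  ]
}}

```text
time_s: 21.98
position: [0.5304, -0.039, -0.0028]
ee_rot: [[-0.999, 0.04, 0.002], [0.04, 0.999, 0.0], [-0.002, 0.0, -1.0]]
force: [-6.9, 0.3, -1.0]
finger_gap: 0.665
grip_force: 40.0
```

```bash
python3 -c "
from h import *
avg(5)"
```

```text
avgF [-5.95  0.56 -0.56]
mid [10.6  0.3 27.2] low [64.6  0.3 18.3] pitch -0.11 yaw 0.02 roll 0.02 F [-5.1  0.8 -0.1] t 22.2333 0.6644869519909258
```

>>> {"op": "drive_tool", "data": {
  "motion": [
    [[0.03,0,0.006],[0,0,0]],
    [[0.02,0,0.006],[0,0,0]],
    [[0,0,0],[0,0,0]],
    [[0,0,0],[0,0,0]]
  ]
}}

```text
time_s: 22.57
position: [0.5299, -0.0389, -0.0028]
ee_rot: [[-0.999, 0.04, 0.003], [0.04, 0.999, 0.0], [-0.003, 0.0, -1.0]]
force: [-5.6, -0.1, -0.7]
finger_gap: 0.668
grip_force: 40.0
```

```bash
python3 -c "
from h import *
avg(5)"
```

```text
avgF [-5.31  0.27 -0.48]
mid [10.1  0.3 27.2] low [64.2  0.3 18.4] pitch -0.19 yaw 0.03 roll 0.01 F [-5.5  0.8 -0.9] t 22.8167 0.6638330765749091
```

>>> {"op": "drive_tool", "data": {
  "motion": [
    [[0.03,0,0],[0,0.04,0]],
    [[0.03,0,0.006],[0,0,0]],
    [[0,0,0],[0,0,0]],
    [[0,0,0],[0,0,0]]
  ]
}}

```text
time_s: 23.15
position: [0.529, -0.0389, -0.0028]
ee_rot: [[-0.999, 0.04, 0.001], [0.04, 0.999, -0.0], [-0.001, 0.0, -1.0]]
force: [-3.3, 1.0, -1.2]
finger_gap: 0.668
grip_force: 40.0
```

```bash
python3 -c "
from h import *
avg(5)"
```

```text
avgF [-3.92  0.78 -0.51]
mid [ 9.2  0.2 27.2] low [63.2  0.3 18.2] pitch -0.06 yaw 0.03 roll -0.0 F [-3.9  0.4 -0. ] t 23.4 0.6605426592853647
```

The force is now 3.9 N, about the resting clamp force, so the board is at or very near the fence. Releasing.

>>> {"op": "drive_tool", "data": {
  "motion": [
    [[0,0,0],[0,0,0]],
    [[0,0,0],[0,0,0]],
    [[0,0,0],[0,0,0]],
    [[0,0,0],[0,0,0]],
    [[0,0,0],[0,0,0]]
  ],
  "claw": 100
}}

```text
time_s: 23.82
position: [0.5295, -0.039, -0.0026]
ee_rot: [[-0.999, 0.04, 0.002], [0.04, 0.999, -0.0], [-0.002, -0.0, -1.0]]
force: [-0.5, -0.1, -0.2]
finger_gap: 0.989
grip_force: 0.0
```

>>> {"op": "drive_tool", "data": {
  "motion": [
    [[0,0,0],[0,0,0]],
    [[0,0,-0.2],[0,0,0]],
    [[0,0,-0.5],[0,0,0]],
    [[0,0,-0.8],[0,0,0]],
    [[0,0,-1],[0,0,0]]
  ]
}}

```text
time_s: 24.23
position: [0.5278, -0.0392, 0.0603]
ee_rot: [[-0.999, 0.04, -0.001], [0.04, 0.999, -0.001], [0.001, -0.001, -1.0]]
force: [0.3, 0.1, -0.7]
finger_gap: 0.999
grip_force: 0.0
```

>>> {"op": "drive_tool", "data": {
  "motion": [
    [[0,0,-1],[0,0,0]],
    [[0,0,-1],[0,0,0]],
    [[1,0,-1],[0,0,0]],
    [[1,0,-1],[0,0,0]],
    [[0,0,-1],[0,0,0]]
  ]
}}

```text
time_s: 24.65
position: [0.4742, -0.0382, 0.1855]
ee_rot: [[-0.999, 0.042, -0.003], [0.042, 0.999, 0.001], [0.003, 0.001, -1.0]]
force: [0.5, -0.2, 0.3]
finger_gap: 1.0
grip_force: 0.0
```

>>> {"op": "drive_tool", "data": {
  "motion": [
    [[0,0,-1],[0,0,0]],
    [[0,0,-1],[0,0,0]],
    [[0,0,0],[0,0,0]],
    [[0,0,0],[0,0,0]],
    [[0,0,0],[0,0,0]]
  ]
}}

```text
time_s: 25.07
position: [0.4782, -0.0369, 0.2346]
ee_rot: [[-0.999, 0.04, 0.001], [0.04, 0.999, 0.001], [-0.001, 0.001, -1.0]]
force: [-0.2, -0.4, 0.4]
finger_gap: 1.0
grip_force: 0.0
```

Run:
```python
from h import *
c=snap('wrist');t=snap('side');rep()
h=lambda *p: O+H@(np.array(p)/1e3)
cen=proj(c,[h(10,0,20)])[0]; print(cen)
u=int(np.clip(cen[0]-75,0,490)); v=int(np.clip(cen[1]-90,0,330))
im=np.hstack([cv2.resize(c['pixels'][v:v+150,u:u+150],(500,500),interpolation=cv2.INTER_CUBIC),cv2.resize(t['pixels'][195:305,285:350],(295,500),interpolation=cv2.INTER_CUBIC)])
cv2.imwrite('pics/w6.png',im)
P=[h(9-54,30,36),h(9-54,-30,36),h(63,23,31),h(-45,23,25)]
print('pred', np.round((proj(c,P)-[u,v])*500/150).tolist())
```

```text
mid [-4.180e+01  1.000e-01  2.639e+02] low [1.220e+01 1.000e-01 2.548e+02] pitch 0.04 yaw 0.01 roll -0.02 F [-0.5  0.1 -0.3] t 25.1667 0.997507036139204
[318.59665181 241.26327108]
pred [[343.0, 156.0], [161.0, 156.0], [316.0, 451.0], [320.0, 150.0]]
```

View pics/w6.png

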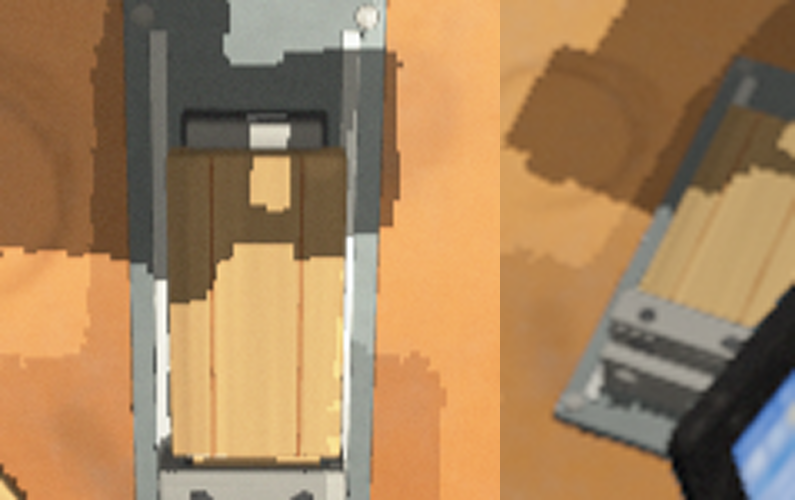

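The board lies flat and centred. Its front edge (y≈150) is right behind the fence (112–148) and its tongue is under the jaw lip (y≈465). The gripper is clear, so I'm handing in.

```bash
python3 -c "
from plant import robot
print(robot.hand_in())"
```

```text
the job is handed in; nothing more can be done
None
```

The larger board is loaded and handed in: it lies flat and face up behind the fence with its tongue under the jaw lip, the arm is clear at about 25 s, and the highest average push I measured on the jaw was 7.9 N.

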